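Marbling combs from the gluing jig into the comb chest

ROBOT

A 7-joint arm with a two-finger parallel gripper is mounted at the origin on the work surface. World frame = base frame: x ahead of the robot, y to its left, z up, the work surface at z = 0. Lengths are in m, angles in rad, forces in N, time in s.
With the tool pointing down it reaches from about 0.425 to 0.925 m from the base axis. Payload 6.8 kg.
Tool frame: the origin (TCP) lies between the finger pads; the fingertips stand 14 mm ahead of it and the grasp point (between the pads) lies 5 mm behind it; z points along the fingers, y is the line along which they close (so a half turn about z gives the same grasp; the last joint's range is limited). The gripper opens to 85 mm and grips with 20 to 120 N. Pads are 22 mm wide; open, the fingers measure 114 mm over their backs; the gripper's body (76 mm by 85 mm) begins 54 mm behind the grasp point. The pads swing forward as they close: fully open they stand 13 mm farther back than shut.
Start: joints at [-1.268, 0.477, 0.022, 1.555, -0.011, 1.109, -0.083], TCP at [0.27, 0.619, 0.245] pointing down, gripper open.
Joint ranges: [-2.96, 2.96], [-0.34, 2.1], [-1.41, 1.46], [0.24, 2.44], [-1.37, 4.51], [0.17, 1.92], [-2.96, 2.96]. Speed limits (rad/s): [2.39, 2.39, 3.14, 3.14, 3.14, 3.14, 3.14].

INTERFACE

Orientations are given as a rotation vector (axis times angle).
In Python, from bench import r, eyes, ticket gives the robot as it stands. The module is installed in compiled form; this text tells all that it offers.
- The arm moves only by the tool arm_command, never from a script. Its argument "plan" is text: rows parted by semicolons, each of 4 numbers parted by spaces: the shift along the tool's x, y, z in m, then the turn about the tool's z in degrees. In form: tx ty tz yaw; .... A call has 1 to 20 rows; each row shifts and turns the commanded pose from where the row before left it, along the tool's axes as they then stand; what a row does not reach is not made up. A row lasts 1/8 s, in which the tool goes at most 62.5 mm and 10.7 degrees, less where a joint would pass 70% of its speed; a pose out of reach is approached as far as the arm can. A call is refused whole if a number of a shift passes 0.0625 or a number of a turn 10.7, either way. A call with a gripper value outside its range is refused whole. "hand" is the closure, from -1 (fully open) to 1 (shut), set as the call begins (left out, the last holds). The fingers move at their own pace and stop on an object; "grip_force" is the grip in N (left out, the last holds). Time passes only in rows, so rows that do not move let the fingers close. It gives the time, the measured TCP pose, the force, the opening and the grip force at its end, in the units of the state.
- r.get_obs(): the state, without advancing time (a new reading comes with each control period).
- eyes.grab_frame(name): name is "scene" or "side" or "wrist"; returns (picture, depth): 400x640x3 uint8, red, green, blue; 400x640 float32, m along the optical axis (not along the pixel's ray), 0 where there is no reading.
- eyes.calibration(name): a dict with "fov_y" (degrees; the focal length in pixels is half the picture's height over the tangent of half this angle, whatever the lens; pixels are square), "cx", "cy" (the principal point, pixels), "origin" and "attitude" of the camera in the world; the wrist camera has in their place "tool_from_camera" (4x4, takes a point from camera to tool coordinates, whose origin is the TCP and whose axes are the flange's). Camera axes: x right, y up, looking along -z (the intrinsics and any distortion apply to the point x, -y, -z); pixel columns grow to the right and rows downward; lengths in m; the calibration is good to about 2 mm. A picture is of the moment at which its call begins: read the wrist's pose just before it. calibration takes no time and is no camera call.
- ticket.hand_in(): hands the job in; it is judged then, once.
The state is a dict: "clock": time; "joints": joint angles; "qvel": joint speeds; "tau": joint torques, N m; "tcp_pos": TCP position; "orientation": TCP orientation; "contact_force": force on the tool from outside, world axes, zero at the start; "moment": the same for the moment, N m; "grip_width": finger opening in m; "gripper_force": force on a finger pad.
Only numpy, scipy, OpenCV 4.12 (cv2) and the standard library are available. Lean on these libraries where they do the work, as an engineer would, in place of code of your own. Each camera call takes 0.05 s, during which the arm holds its last target. There are 200 camera calls.

TASK

The glue has set on the two marbling combs in the jig, so put the combs away: pull the pin out of the hasp of the comb chest and leave it in the small white tray, lift the lid off and lay it flat on the bench beside the chest. Throw both toggle clamps on the jig fully open and leave them up, lift out the two combs, and lay them and every loose comb on the bench flat in the chest, one on another where needed, all below its rim. Do not pull a comb out from under a clamp that is still down, and do not knock over or push about the ink bottles, mug and cup.

Things in the scene. Friction and masses are not known exactly. Their poses are not given: they have to be found in the camera images.
- comb1: marbling comb: wooden bar 110 (y) x 26 (x) x 24 mm high (z), 75 g, a row of thin steel teeth standing 28 mm out of its -x side 4 to 7 mm above the underside, so grip it across the 26 mm by its upper 15 mm. Origin: centre of the bar's underside. Lies in the jig under clamp1, teeth to jig -x, between wooden stops 11 mm high at ends and back (2 mm play)
- comb2: as comb1, under clamp2
- comb3: loose comb like comb1, lying on the bench, teeth to one side; only some of comb3, comb4 and comb5 are there
- comb4: loose comb like comb1, lying on the bench, teeth to one side; only some of comb3, comb4 and comb5 are there
- comb5: loose comb like comb1, lying on the bench, teeth to one side; only some of comb3, comb4 and comb5 are there
- jig: plywood gluing jig fixed to the bench, board 18 mm thick, 256 mm along y, x -135 to +75 mm; origin on the bench. Clamped combs lie on it along y, bars at x -73 mm, y -63 (comb1) and +63 mm (comb2). Behind each a toggle clamp: arm to -x, its pivot x +30 mm, 63 mm up, rubber foot 103 mm out on the bar's middle; upright, the foot is 160 mm up and 70 mm clear of the bar
- clamp1 (a joint): handle angle (rad) of clamp 1 about a fixed pivot along jig y, at jig x +56, y -63 mm, 32 mm up: 0 = shut, handle to jig +x sloping up by 0.25 rad; swings up and over to -x, stop at 1.68, both handle and arm upright. Shut, it is 0.06 rad past dead centre; arm: 0.1 rad at handle 0.35, 0.8 at 0.96, 1.5 at 1.62. Friction 0.12 N m holds the handle where it is left
- clamp2 (a joint): handle angle (rad) of clamp 2 about a fixed pivot along jig y, at jig x +56, y 63 mm, 32 mm up: 0 = shut, handle to jig +x sloping up by 0.25 rad; swings up and over to -x, stop at 1.68, both handle and arm upright. Shut, it is 0.06 rad past dead centre; arm: 0.1 rad at handle 0.35, 0.8 at 0.96, 1.5 at 1.62. Friction 0.12 N m holds the handle where it is left
- clamp1_grip (a point): middle of the red sleeve (15 mm thick, 70 mm long) on the handle of clamp 1, 75 mm from the pivot; moves with the handle; the handle's end is 35 mm further out
- clamp2_grip (a point): middle of the red sleeve (15 mm thick, 70 mm long) on the handle of clamp 2, 75 mm from the pivot; moves with the handle; the handle's end is 35 mm further out
- chest_in (a point): centre of the inner floor of the wooden comb chest (fixed), 10 mm above the bench; inside 164 mm (x) x 140 mm (y), walls 10 mm thick, rim 68 mm above this floor; its -x is the hasp side
- staple (a point): centre of the eye of the steel hasp staple, an upright U of 5 mm bar that stands 24 mm outside the chest's -x wall and comes up through the slot in the lid's hasp leaf; eye 14 mm wide, for a pin along the chest's y axis; its top is 42 mm above the chest rim
- lid: loose wooden lid of the chest, 184 (x) x 160 (y) x 9 mm, 360 g, lying on the rim with a steel hasp leaf 60 mm wide on a 12 mm block standing out 43 mm at -x, its slot (2 to 4 mm play) over the staple; origin: centre of the underside. Without the pin it lifts straight up, 45 mm clears the staple. There is free bench for it ahead of the robot, beyond the loose combs
- lid_grip (a point): middle of the wooden grip block on the lid: 20 mm wide (lid x), 96 mm long (lid y), 32 mm high on the lid's top; this point is 26 mm above the lid's underside
- pin: steel hasp pin, shank 8 mm thick and 70 mm long with a black cylindrical knob; origin in the axis at the shank's middle, its axis along its y, knob at the -y end; starts through the staple, lying on the lid's hasp leaf. It is drawn out lengthwise towards the knob (its -y), 45 mm frees it
- pin_knob (a point): centre of the pin's black knob, 26 mm in diameter, 32 mm long, 52 mm from the pin's origin; hangs free beyond the hasp leaf, its middle 20 mm above the lid's top, so fingers that reach no lower than its underside clear the lid
- dish: small white plastic tray (fixed), 112 (x) x 160 (y) x 22 mm, walls and floor 4 to 5 mm; origin: centre of the underside
- ink1: ink bottle, 44 mm across, 100 mm high (bystander)
- ink2: ink jar, 54 mm across, 75 mm high (bystander)
- ink3: white bottle, 48 mm across, 120 mm high (bystander)
- mug: white mug, 80 mm across, 90 mm high (bystander)
- pot: steel cup, 70 mm across, 70 mm high (bystander)
Not all that is in view belongs to the job. Leave any orange, red or yellow look-alike of the comb5 alone.

How it is judged:
By the outcome, as a careful person would: the job done as asked, in the order asked, and still so for the second after the job is handed in, with the robot touching nothing.
Of comb3, comb4, comb5 only 1 to 2 are there at a start; the rules pass over those that are not, and their reading is None.
At some moment in a run one of comb3, comb4, comb5 may be knocked a few centimetres aside while the robot is not near it.
Once in a run the grip may slacken for a moment while it holds something.
It also fails if it takes over 210 s, if anything falls off the work surface, if the arm or the gripper's body presses on something with over 40 N, if the wrist force passes 120 N, or if a joint passes its speed limit or range.

## Working session

There is one attempt and no reset: what is moved stays moved. The work goes in short steps, Python scripts to look and compute and a tool call to move; the robot and the scene stay as the last step left them, time stands still between calls to the robot, and variables do not carry over. Pictures are saved under pics/ and viewed, at most 14 in all, crops included, and the job is handed in when it is done.

Besides the shell and the picture viewer there is one more tool, called after ">>>" by a JSON object that holds its "method" and its "body". arm_command: Moves the arm, as the interface text tells. Its arguments: {"type":"object","properties":{"plan":{"type":"string"},"hand":{"type":"number"},"grip_force":{"type":"number"}},"required":["plan"]}

```bash
mkdir -p pics
cat > h.py <<'E'
import numpy as np, cv2
from scipy.spatial.transform import Rotation as R
from bench import r, eyes, ticket
def cam(name,o=None):
    c=eyes.calibration(name)
    f=200/np.tan(np.radians(c["fov_y"])/2)
    if name=="wrist":
        T=np.array(c["tool_from_camera"]);o=o or r.get_obs()
        W=np.eye(4);W[:3,:3]=R.from_rotvec(o["orientation"]).as_matrix();W[:3,3]=o["tcp_pos"];T=W@T
    else:
        T=np.eye(4);a=np.array(c["attitude"]);T[:3,:3]=a if a.shape==(3,3) else R.from_rotvec(a).as_matrix();T[:3,3]=c["origin"]
    return f,c["cx"],c["cy"],T
def grab(name):
    o=r.get_obs();p,d=eyes.grab_frame(name);return p,d,cam(name,o)
def cloud(d,C):
    f,cx,cy,T=C;v,u=np.mgrid[:400,:640]
    P=np.stack([(u-cx)/f*d,-(v-cy)/f*d,-d],-1);W=P@T[:3,:3].T+T[:3,3];W[d==0]=np.nan;return W
def ray(u,v,C,z):
    f,cx,cy,T=C;k=T[:3,:3]@np.array([(u-cx)/f,-(v-cy)/f,-1]);return T[:3,3]+k*(z-T[2,3])/k[2]
def save(n,p):cv2.imwrite("pics/"+n+".png",p[...,::-1])
E
python3 - <<'E'
from h import *
for n in["scene","side","wrist"]:
    print({k:np.round(v,4).tolist() if not isinstance(v,str) else v for k,v in eyes.calibration(n).items()})
    p,d,C=grab(n);save(n+"0",p);np.savez("/tmp/"+n,p=p,d=d)
print(r.get_obs())
E
```

```text
{'fov_y': 56.4354, 'cx': 327.0607, 'cy': 194.452, 'origin': [0.9787, -0.8342, 0.8385], 'attitude': [0.8946, 0.2409, 0.4671]}
{'fov_y': 55.2155, 'cx': 324.2377, 'cy': 207.7906, 'origin': [0.4593, 0.811, 1.0286], 'attitude': [0.0139, -1.0971, -2.9315]}
{'fov_y': 68.48, 'cx': 321.0084, 'cy': 205.2007, 'tool_from_camera': [[0.0005, 0.9641, 0.2654, 0.0662], [1.0, -0.0005, -0.0001, -0.0002], [0.0, 0.2654, -0.9641, -0.1277], [0.0, 0.0, 0.0, 1.0]]}
{'clock': 0.15, 'joints': array([-1.26808183,  0.47760744,  0.02237297,  1.556133  , -0.01149636,
        1.10931883, -0.08311897]), 'qvel': array([ 4.65658985e-04, -3.04664422e-03,  1.13802628e-03, -4.83098017e-03,
        6.44456667e-04,  5.85064617e-04,  3.63118214e-05]), 'tau': array([ 2.15567532e-03, -5.96929336e+01,  1.60987493e+00, -2.81489110e+01,
        1.26768742e-02,  6.51513546e-03, -2.95654115e-07]), 'tcp_pos': array([0.26942311, 0.61846516, 0.24459001]), 'orientation': array([-6.40777281e-01, -3.07537897e+00,  2.08532110e-03]), 'contact_force': array([ 0.52044039, -0.09301624, -0.19988568]), 'moment': array([ 0.03632018,  0.02107769, -0.08190983]), 'gripper_force': 0.0, 'grip_width': 0.08579078032289429}
```

View pics/scene0.png

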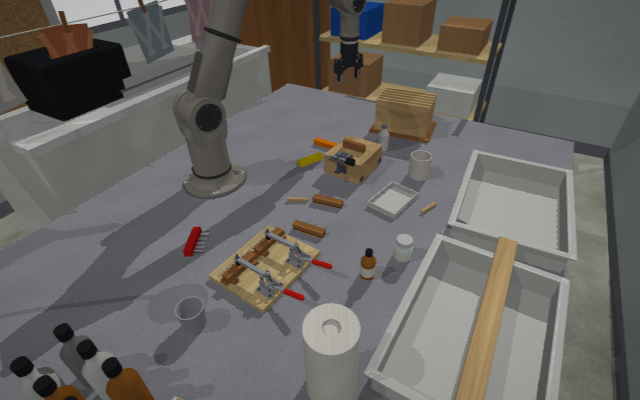

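View pics/side0.png

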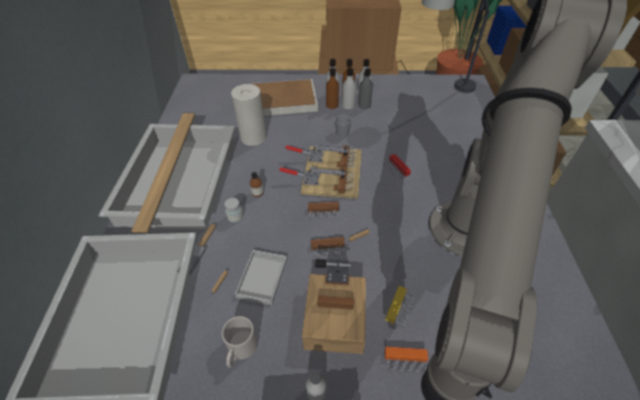

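Scene: chest with lid around (352,158), its black-knob pin at (342,162), tray (393,200), jig (265,268) with red handles (320,265) and (292,294), loose brown combs (327,201) and (309,228). In the side view the combs are at (328,243) and (323,208), with tools, orange, yellow and red look-alikes around. I'll measure from depth.

```bash
cat > m.py <<'E'
from h import *
from sys import argv
def rect(W,mask,zlo,zhi,lab,box):
    m=mask&(W[...,2]>zlo)&(W[...,2]<zhi)
    m=cv2.morphologyEx(m.astype(np.uint8),cv2.MORPH_OPEN,np.ones((2,2)))
    n,L,s,_=cv2.connectedComponentsWithStats(m)
    for i in range(1,n):
        if s[i,4]<25: continue
        q=W[L==i]; 
        if not((box[0]<q[:,0].mean()<box[1])and(box[2]<q[:,1].mean()<box[3])):continue
        b=cv2.minAreaRect((q[:,:2]*1000).astype(np.float32))
        print(lab,s[i,:4].tolist(),"n",s[i,4],"c",np.round(b[0],0).tolist(),"wh",np.round(b[1],0).tolist(),"a",round(b[2]),"z",np.round(np.percentile(q[:,2],[5,50,95]),3).tolist())
E
python3 - <<'E'
from m import *
for n in["scene","side"]:
    D=np.load(f"/tmp/{n}.npz");p,d=D["p"],D["d"];W=cloud(d,cam(n))
    hsv=cv2.cvtColor(p,cv2.COLOR_RGB2HSV);H,S,V=[hsv[...,i].astype(int) for i in range(3)]
    box=(0.2,1.1,-.6,.9)
    print(n)
    rect(W,(H<16)&(S>110)&(V<170),0.012,0.14,"brown",box)
    rect(W,((H<5)|(H>174))&(S>150),0.012,0.2,"red",box)
    rect(W,(H>10)&(H<25)&(S>60),0.07,0.10,"lidwood",box)
    rect(W,(H>10)&(H<25)&(S>60)&(V>110),0.010,0.026,"jigwood",box)
    rect(W,(V<50),0.05,0.16,"black",box)
    rect(W,(V>120)&(S<40),0.012,0.13,"white",box)
E
```

```text
scene
brown [314, 195, 30, 12] n 182 c [471.0, 73.0] wh [104.0, 27.0] a 10 z [0.009, 0.02, 0.023]
brown [362, 257, 15, 13] n 143 c [733.0, -166.0] wh [40.0, 24.0] a 30 z [0.048, 0.063, 0.076]
brown [313, 260, 20, 10] n 102 c [611.0, -214.0] wh [65.0, 54.0] a 12 z [-0.003, 0.052, 0.062]
brown [284, 290, 21, 12] n 123 c [596.0, -342.0] wh [76.0, 39.0] a 7 z [-0.001, 0.054, 0.062]
red [313, 260, 20, 10] n 101 c [611.0, -214.0] wh [65.0, 54.0] a 12 z [-0.002, 0.053, 0.062]
red [284, 290, 21, 11] n 117 c [596.0, -342.0] wh [76.0, 39.0] a 7 z [-0.001, 0.054, 0.062]
lidwood [377, 113, 53, 14] n 308 c [521.0, 682.0] wh [240.0, 68.0] a 20 z [0.066, 0.081, 0.094]
lidwood [365, 256, 11, 7] n 56 c [734.0, -163.0] wh [30.0, 16.0] a 39 z [0.068, 0.072, 0.079]
jigwood [315, 139, 23, 9] n 107 c [308.0, 391.0] wh [70.0, 198.0] a 53 z [0.008, 0.019, 0.083]
jigwood [315, 195, 28, 10] n 122 c [472.0, 72.0] wh [103.0, 26.0] a 8 z [0.018, 0.021, 0.024]
jigwood [295, 221, 30, 13] n 164 c [487.0, -83.0] wh [106.0, 25.0] a 1 z [0.018, 0.022, 0.025]
jigwood [287, 236, 33, 24] n 219 c [515.0, -179.0] wh [61.0,
[... 2006 characters left out ...]
439.0, 428.0] wh [3.0, 61.0] a 86 z [0.004, 0.012, 0.02]
jigwood [349, 350, 15, 3] n 35 c [385.0, 430.0] wh [3.0, 37.0] a 86 z [0.004, 0.012, 0.02]
jigwood [390, 350, 38, 11] n 229 c [249.0, 440.0] wh [21.0, 97.0] a 87 z [0.009, 0.024, 0.028]
black [317, 261, 10, 7] n 65 c [479.0, 224.0] wh [26.0, 13.0] a 1 z [0.105, 0.116, 0.121]
white [252, 189, 10, 7] n 53 c [721.0, -135.0] wh [33.0, 11.0] a 6 z [0.011, 0.026, 0.039]
white [226, 199, 15, 23] n 271 c [784.0, -59.0] wh [43.0, 100.0] a 2 z [0.014, 0.059, 0.079]
white [254, 251, 32, 8] n 73 c [646.0, 127.0] wh [11.0, 106.0] a 76 z [0.006, 0.016, 0.022]
white [225, 338, 27, 29] n 291 c [682.0, 455.0] wh [65.0, 47.0] a 11 z [0.012, 0.066, 0.09]
```

```bash
cat > go.py <<'E'
# go.py x y z yawdeg : world heading of tool y axis (mod 180, nearest) -> shift in tool axes after the turn
from h import *
import sys
def go(x,y,z,yaw):
    o=r.get_obs();M=R.from_rotvec(o["orientation"]).as_matrix()
    h=np.degrees(np.arctan2(M[1,1],M[0,1]));t=-((yaw-h+90)%180-90)
    if len(sys.argv)>5: t=-((yaw-h+180)%360-180)
    M2=M@R.from_rotvec([0,0,np.radians(t)]).as_matrix()
    s=M2.T@(np.array([x,y,z])-o["tcp_pos"])
    print("t%.1f tcp"%o["clock"],np.round(o["tcp_pos"],4),"yhead %.1f tilt %.2f"%(h,np.degrees(np.arccos(-M[2,2]))),"turn %.1f"%t,"shift mm",np.round(s*1000,1),"w %.4f"%o["grip_width"],"j7 %.2f"%o["joints"][6])
if __name__=="__main__": go(*map(float,sys.argv[1:5]))
E
python3 go.py 0.52 0.12 0.36 90
```

```text
t0.1 tcp [0.2694 0.6185 0.2446] yhead 66.5 tilt 0.08 turn -23.5 shift mm [-250.5 -498.6 -114.9] w 0.0858 j7 -0.08
```

>>> {"method": "arm_command", "body": {"plan": "0 0 -0.03 -8; 0 0 -0.04 -8; 0 0 -0.045 -7.5; -0.025 -0.05 0 0; -0.025 -0.05 0 0; -0.025 -0.05 0 0; -0.025 -0.05 0 0; -0.025 -0.05 0 0; -0.025 -0.05 0 0; -0.025 -0.05 0 0; -0.025 -0.05 0 0; -0.025 -0.05 0 0; -0.025 -0.05 0 0; 0 0 0 0; 0 0 0 0"}}

```text
clock: 2.02
tcp_pos: [0.5189, 0.1191, 0.36]
orientation: [-0.001, -3.141, -0.001]
contact_force: [-1.3, 0.2, 0.8]
grip_width: 0.0855
gripper_force: 0.0
```

```bash
python3 - <<'E'
from h import *
p,d,C=grab("wrist");save("w1",p);np.savez("/tmp/w1",p=p,d=d,T=C[3]);print(C[3][:3,3])
E
python3 go.py 0.52 0.12 0.36 90
```

```text
[0.45264381 0.11854657 0.48783616]
t2.1 tcp [0.5187 0.12   0.36  ] yhead 90.1 tilt 0.05 turn 0.1 shift mm [-1.3  0.   0. ] w 0.0853 j7 1.27
```

View pics/w1.png

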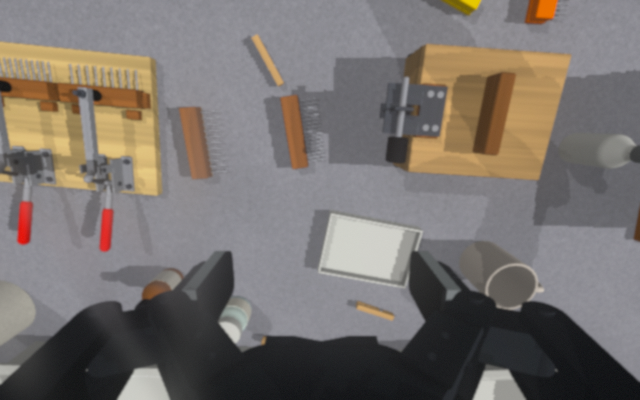

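Wrist view: the pin's knob is at (398,150) with its shank going up through the staple at (405,108). Lid grip (495,113), combs (195,143) and (294,132) with teeth to +y, tray (371,250), jig on the left. Free bench for the lid is around (220,235).

Run:
```python
from m import *
D=np.load("/tmp/w1.npz");p,d=D["p"],D["d"];C=list(cam("wrist"));C[3]=D["T"];W=cloud(d,C)
hsv=cv2.cvtColor(p,cv2.COLOR_RGB2HSV);H,S,V=[hsv[...,i].astype(int) for i in range(3)]
box=(0.2,1.1,-.6,.9)
def rect2(mask,z,lab,amin=80):
    n,L,s,_=cv2.connectedComponentsWithStats(cv2.morphologyEx(mask.astype(np.uint8),cv2.MORPH_OPEN,np.ones((3,3))))
    for i in range(1,n):
        if s[i,4]<amin:continue
        q=np.array([ray(u,v,C,z)[:2] for v,u in np.argwhere(L==i)])*1000
        b=cv2.minAreaRect(q.astype(np.float32))
        zz=W[L==i][:,2]
        print(lab,s[i,:4].tolist(),s[i,4],"c",np.round(b[0],1).tolist(),"wh",np.round(b[1],1).tolist(),"a %.1f"%b[2],"z",np.round(np.nanpercentile(zz,[5,50,95]),3))
Z=np.nan_to_num(W[...,2]);v,u=np.mgrid[:400,:640];top=v<245
br=(H<14)&(S>120)&(V<190)
rect2(br&(Z>.016)&(Z<.035),.024,"comb")
rect2(br&(Z>.036)&(Z<.055),.042,"jigcomb")
rect2(br&(Z>.1)&top,.119,"grip")
rect2((V<45)&(Z>.1)&(Z<.14)&top&(u>370)&(u<420),.115,"knob",30)
rect2((H>8)&(H<25)&(S>50)&(Z>.075)&(Z<.1)&top,.087,"lid")
rect2((H>8)&(H<28)&(S>50)&(Z>.012)&(Z<.023)&(u<170),.018,"jig")
rect2(((H<5)|(H>174))&(S>180)&top,.057,"red")
rect2((V>130)&(S<40)&(u>310)&(u<430)&(v>205)&(v<295),.012,"dish")
for a,b in[(385,160),(398,150),(398,137),(410,150),(428,92),(495,113),(450,60),(371,250)]:print((a,b),np.round(W[b,a],3))
```

```text
comb [281, 96, 26, 72] 1099 c [464.7, 77.7] wh [105.8, 24.3] a 7.8 z [0.022 0.023 0.025]
comb [180, 108, 15, 52] 399 c [466.5, -81.7] wh [76.3, 20.1] a 2.7 z [0.022 0.023 0.025]
lid [406, 44, 165, 136] 14687 c [441.6, 331.4] wh [186.8, 158.9] a 86.3 z [0.085 0.086 0.088]
jig [0, 42, 159, 154] 8127 c [451.1, -247.4] wh [221.0, 208.7] a 84.6 z [0.016 0.017 0.019]
jig [3, 97, 93, 93] 4651 c [483.4, -306.2] wh [125.7, 134.0] a 85.0 z [0.016 0.017 0.019]
jig [0, 175, 12, 8] 85 c [536.2, -391.3] wh [18.9, 11.8] a 82.5 z [0.016 0.017 0.018]
red [18, 203, 12, 41] 383 c [600.5, -340.3] wh [16.0, 69.3] a 71.6 z [0.049 0.056 0.063]
red [101, 210, 10, 35] 286 c [606.8, -215.6] wh [12.8, 59.4] a 76.5 z [0.048 0.055 0.061]
dish [311, 206, 119, 89] 8433 c [668.3, 203.1] wh [205.4, 167.3] a 90.0 z [-0.002  0.003  0.02 ]
(385, 160) [ 0.509  0.225 -0.001]
(398, 150) [0.483 0.214 0.118]
(398, 137) [0.468 0.214 0.116]
(410, 150) [0.486 0.239 0.085]
(428, 92) [0.414 0.25  0.103]
(495, 113) [0.439 0.328 0.117]
(450, 60) [0.375 0.28  0.085]
(371, 250) [0.668 0.208 0.004]
```

```bash
python3 go.py 0.485 0.2125 0.109 86.3
```

```text
t2.1 tcp [0.5187 0.12   0.36  ] yhead 90.1 tilt 0.05 turn 3.8 shift mm [ 39.4  90.1 251.1] w 0.0853 j7 1.27
```

>>> {"method": "arm_command", "body": {"plan": "0.02 0.03 0.03 3.8; 0.02 0.03 0.04 0; 0 0.03 0.05 0; 0 0 0.05 0; 0 0 0.04 0; 0 0 0.026 0; 0 0 0.015 0; 0 0 0 0; 0 0 0 0", "hand": -0.6}}

```text
clock: 3.2
tcp_pos: [0.4839, 0.2106, 0.1103]
orientation: [0.104, 3.138, 0.002]
contact_force: [0.0, 1.1, -0.2]
grip_width: 0.0684
gripper_force: 0.0
```

>>> {"method": "arm_command", "body": {"plan": "0 0 0 0; 0 0 0 0; 0 0 0 0; 0 0 0 0; 0 0 0 0; 0 0 0 0", "hand": 1, "grip_force": 50}}

```text
clock: 3.95
tcp_pos: [0.4836, 0.21, 0.1097]
orientation: [0.105, 3.139, 0.001]
contact_force: [-0.2, -0.1, 6.3]
grip_width: 0.0245
gripper_force: 48.0
```

>>> {"method": "arm_command", "body": {"plan": "-0.008 0 0 0; -0.01 0 0 0; -0.012 0 0 0; -0.015 0 0 0; -0.015 0 0 0; -0.015 0 0 0; -0.015 0 0 0; 0 0 -0.03 0; 0 0 -0.05 0; 0 0 0 0"}}

```text
clock: 5.2
tcp_pos: [0.5764, 0.2046, 0.1934]
orientation: [0.106, 3.132, 0.006]
contact_force: [0.8, -0.7, 0.7]
grip_width: 0.0249
gripper_force: 48.3
```

```bash
python3 - <<'E'
from h import *
p,d,C=grab("wrist");save("w2",p);np.savez("/tmp/w2",p=p,d=d,T=C[3])
E
python3 go.py 0.661 0.171 0.15 79; python3 go.py 0.661 0.171 0.15 -11
```

```text
t5.2 tcp [0.5749 0.2042 0.1911] yhead 86.1 tilt 0.24 turn 7.1 shift mm [-90.8 -16.3  41.4] w 0.0243 j7 1.14
t5.2 tcp [0.5749 0.2042 0.1911] yhead 86.1 tilt 0.24 turn -82.9 shift mm [ 16.3 -90.8  41.4] w 0.0243 j7 1.14
```

View pics/w2.png

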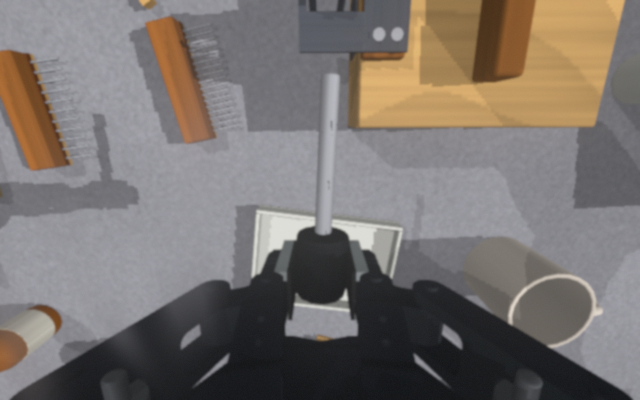

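The pin is out, straight in the fingers, with the tray ahead at (330,255).

>>> {"method": "arm_command", "body": {"plan": "0 0 0 10.5; 0 0 0 10.5; 0 0 0 10.5; 0 0 0 10.5; 0 0 0 10.5; 0 0 0 10.5; 0 0 0 10.5; 0 0 0 10.5; 0 0 0 10.5; 0 0 0 2.6; -0.008 0.045 0 0; -0.008 0.045 0.02 0; 0 0 0.04 0; 0 0 0 0; 0 0 0 0"}}

```text
clock: 7.12
tcp_pos: [0.6583, 0.1714, 0.1296]
orientation: [-2.422, -2.0, 0.001]
contact_force: [0.4, 0.6, -0.5]
grip_width: 0.0242
gripper_force: 48.5
```

```bash
python3 - <<'E'
from h import *
p,d,C=grab("wrist");save("w3",p)
E
python3 go.py 0.661 0.171 0.024 -11
```

```text
t7.2 tcp [0.6588 0.1716 0.1304] yhead -10.9 tilt 0.07 turn 0.1 shift mm [ -0.2   2.1 106.4] w 0.0242 j7 -0.21
```

View pics/w3.png

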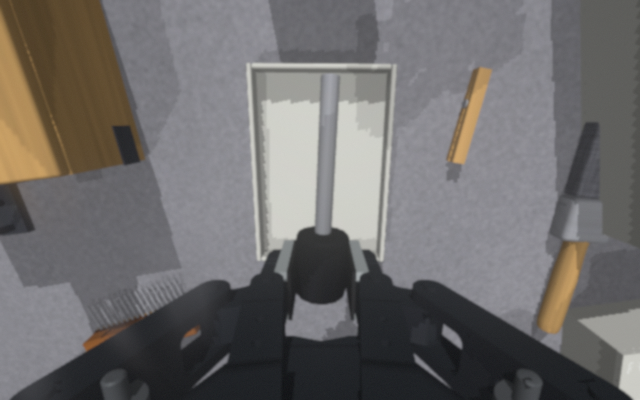

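The tray is square with the pin, spanning rows 66–262. I'll check its centre with rays.

Run:
```python
from h import *
C=cam("wrist");a=np.mean([ray(u,v,C,.022) for u,v in[(249,65),(395,65),(260,262),(381,262)]],0);o=r.get_obs()
for u,v in[(249,65),(395,65),(260,262),(381,262)]:print(ray(u,v,C,.022))
M=R.from_rotvec(o["orientation"]).as_matrix();print(a,M.T@(a-o["tcp_pos"]))
```

```text
[0.62830189 0.28841299 0.022     ]
[0.73398341 0.26812064 0.022     ]
[0.59766109 0.13237019 0.022     ]
[0.70228967 0.11223125 0.022     ]
[0.66555902 0.20028377 0.022     ] [0.02938051 0.00107121 0.10846226]
```

>>> {"method": "arm_command", "body": {"plan": "0 0.001 0.04 0; 0 0 0.04 0; 0 0 0.015 0; 0 0 0.01 0; 0 0 0 0; 0 0 0 0"}}

```text
clock: 7.92
tcp_pos: [0.6604, 0.1711, 0.0257]
orientation: [2.422, 1.999, 0.003]
contact_force: [0.5, 0.1, -0.4]
grip_width: 0.0247
gripper_force: 48.5
```

>>> {"method": "arm_command", "body": {"plan": "0 0 0 0; 0 0 0 0; 0 0 0 0; 0 0 -0.01 0; 0 0 -0.04 0; 0 0 -0.06 0; 0 0 -0.06 0; 0 0 0 0", "hand": -0.1}}

```text
clock: 8.93
tcp_pos: [0.6629, 0.1709, 0.201]
orientation: [2.421, 1.996, 0.016]
contact_force: [0.3, 0.2, 0.1]
grip_width: 0.0471
gripper_force: 0.0
```

```bash
python3 - <<'E'
from h import *
p,d,C=grab("wrist");save("w4",p)
E
python3 go.py 0.441 0.331 0.20 86.3
```

```text
t9.0 tcp [0.661  0.171  0.1977] yhead -11.0 tilt 0.32 turn 82.7 shift mm [-229.8 -145.5   -3.1] w 0.0470 j7 -0.24
```

View pics/w4.png

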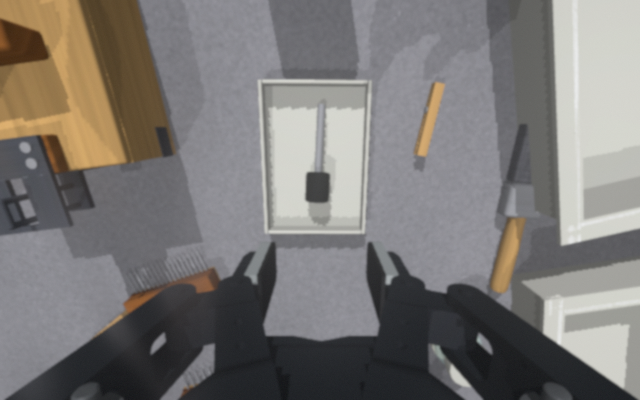

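The pin lies in the tray (knob at (317,186)). Next is the lid.

>>> {"method": "arm_command", "body": {"plan": "0 0 0 -10.5; 0 0 0 -10.5; 0 0 0 -10.5; 0 0 0 -10.5; 0 0 0 -10.5; 0 0 0 -10.5; 0 0 0 -10.5; 0 0 0 -10.5; 0 0 0 -10.5; 0 0 0 -2.8; 0.058 0.036 0 0; 0.058 0.036 0 0; 0.058 0.036 0 0; 0.056 0.037 0 0; 0 0 0 0; 0 0 0 0", "hand": -0.6}}

```text
clock: 10.98
tcp_pos: [0.4567, 0.3168, 0.1936]
orientation: [-0.099, -3.139, 0.002]
contact_force: [0.7, -0.5, 0.7]
grip_width: 0.0682
gripper_force: 0.0
```

```bash
python3 - <<'E'
from m import *
p,d,C=grab("wrist");W=cloud(d,C);save("w5",p)
hsv=cv2.cvtColor(p,cv2.COLOR_RGB2HSV);H,S,V=[hsv[...,i].astype(int) for i in range(3)]
Z=np.nan_to_num(W[...,2]);v,u=np.mgrid[:400,:640]
rect(W,(Z>.110)&(Z<.124)&(v<300)&(H<14)&(S>120),.11,.13,"grip",(0,1,-1,1))
E
python3 go.py 0.441 0.331 0.105 86.3
```

```text
t11.0 tcp [0.4575 0.3161 0.1937] yhead 86.3 tilt 0.08 turn -0.0 shift mm [17.4 13.9 88.7] w 0.0681 j7 0.83
```

Run:
```python
from m import *
p,d,C=grab("wrist");W=cloud(d,C)
Z=np.nan_to_num(W[...,2]);v,u=np.mgrid[:400,:640]
m=(Z>.105)&(Z<.124)&(W[...,0]<.52)&(v<240)
q=W[m];print(m.sum(),cv2.minAreaRect((q[:,:2]*1000).astype(np.float32)),np.percentile(q[:,2],[5,50,95]))
rect(W,m,.1,.13,"grip",(0,1,-1,1))
```

```text
4127 ((438.2789001464844, 375.3717956542969), (336.1824035644531, 82.00956726074219), 85.33724975585938) [0.11020838 0.11796059 0.11938809]
grip [168, 191, 39, 10] n 294 c [451.0, 187.0] wh [17.0, 92.0] a 23 z [0.101, 0.118, 0.12]
```

View pics/w5.png

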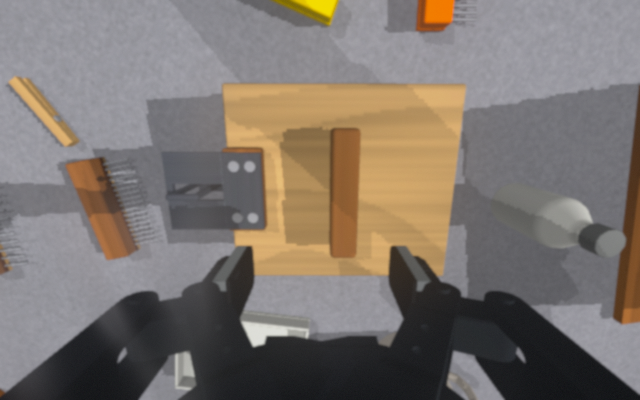

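The grip block is centred at (344,193), and the lid is square with the gripper.

Run:
```python
from h import *
C=cam("wrist");o=r.get_obs();a=ray(344.5,193,C,.119)
M=R.from_rotvec(o["orientation"]).as_matrix();print(a,M.T@(a-o["tcp_pos"]))
for u,v in[(345,128),(344,258)]:print(ray(u,v,C,.119))
```

```text
[0.43947917 0.33314765 0.119     ] [0.01950407 0.01611635 0.07477834]
[0.39509868 0.33545234 0.119     ]
[0.48954391 0.33054778 0.119     ]
```

>>> {"method": "arm_command", "body": {"plan": "0.016 0.0155 0 0; 0 0 0.04 0; 0 0 0.035 0; 0 0 0.013 0; 0 0 0 0; 0 0 0 0"}}

```text
clock: 11.82
tcp_pos: [0.443, 0.3342, 0.1075]
orientation: [0.101, 3.138, 0.002]
contact_force: [0.8, 0.9, 0.6]
grip_width: 0.0682
gripper_force: 0.0
```

>>> {"method": "arm_command", "body": {"plan": "0 0 0 0; 0 0 0 0; 0 0 0 0; 0 0 0 0; 0 0 0 0; 0 0 0 0; 0 0 0 0", "hand": 1, "grip_force": 90}}

```text
clock: 12.7
tcp_pos: [0.4421, 0.3342, 0.1071]
orientation: [0.1, 3.139, 0.001]
contact_force: [-1.5, -0.3, 5.0]
grip_width: 0.0187
gripper_force: 88.6
```

>>> {"method": "arm_command", "body": {"plan": "0 0 -0.008 0; 0 0 -0.012 0; 0 0 -0.015 0; 0 0 -0.015 0; 0 0 -0.02 0; 0 0 -0.02 0; 0 0 0 0; 0 0 0 0"}}

```text
clock: 13.7
tcp_pos: [0.4415, 0.3336, 0.1959]
orientation: [-0.1, -3.14, 0.001]
contact_force: [-0.1, 0.7, -4.4]
grip_width: 0.0188
gripper_force: 88.4
```

```bash
python3 go.py 0.645 0.015 0.18 86.3;python3 - <<'E'
from h import *
D=np.load("/tmp/w1.npz");C=list(cam("wrist"));C[3]=D["T"];W=cloud(D["d"],C)
Z=W[...,2];
# obstacles in the lid landing area and around
m=(Z>.008)&(W[...,0]>.53)&(W[...,0]<.8)&(W[...,1]>-.2)&(W[...,1]<.14);v,u=np.mgrid[:400,:640];m&=v<320
q=(W[m]*50).round()/50;un,c=np.unique(q,axis=0,return_counts=True)
for a,b in zip(un,c):
    if b>5:print(a.round(2),b)
E
```

```text
t13.7 tcp [0.4415 0.3336 0.1959] yhead 86.4 tilt 0.04 turn 0.1 shift mm [-223.6 -304.8   16. ] w 0.0188 j7 0.79
[ 0.54 -0.2   0.02] 103
[ 0.54 -0.2   0.04] 58
[ 0.54 -0.18  0.02] 159
[ 0.54 -0.16  0.02] 151
[ 0.54 -0.14  0.  ] 9
[ 0.54 -0.14  0.02] 41
[ 0.54 -0.08  0.02] 47
[ 0.54 -0.06  0.02] 29
[0.54 0.08 0.36] 14
[0.54 0.08 0.38] 19
[ 0.56 -0.2   0.02] 33
[ 0.56 -0.18  0.02] 96
[ 0.56 -0.16  0.02] 121
[ 0.56 -0.14  0.02] 6
[0.6  0.14 0.02] 34
[0.62 0.14 0.02] 25
[0.64 0.12 0.02] 34
[0.66 0.12 0.02] 30
[0.68 0.12 0.02] 29
[ 0.7  -0.16  0.  ] 6
[ 0.7  -0.16  0.02] 39
[ 0.7  -0.16  0.04] 52
[ 0.7  -0.16  0.06] 82
[ 0.7  -0.14  0.  ] 6
[ 0.7  -0.14  0.02] 57
[ 0.7  -0.14  0.04] 66
[ 0.7  -0.14  0.06] 65
[0.7  0.12 0.  ] 7
[0.7  0.12 0.02] 53
[0.7  0.14 0.02] 27
[ 0.72 -0.16  0.06] 14
[ 0.72 -0.16  0.08] 77
[ 0.72 -0.16  0.1 ] 53
[ 0.72 -0.14  0.  ] 6
[ 0.72 -0.14  0.02] 55
[ 0.72 -0.14  0.04] 63
[ 0.72 -0.14  0.06] 65
[ 0.72 -0.14  0.08] 31
[ 0.72 -0.14  0.1 ] 14
[ 0.76 -0.06  0.04] 6
[ 0.76 -0.04  0.  ] 6
[ 0.76 -0.04  0.02] 67
[ 0.76 -0.04  0.04] 100
[ 0.76 -0.04  0.06] 70
[ 0.76 -0.02  0.02] 47
[ 0.76 -0.02  0.04] 61
[ 0.76 -0.02  0.06] 15
[ 0.78 -0.02  0.02] 54
[ 0.78 -0.02  0.04] 70
[ 0.78 -0.02  0.06] 13
```

>>> {"method": "arm_command", "body": {"plan": "-0.02 -0.027 0 0; -0.03 -0.041 0 0; -0.03 -0.041 0 0; -0.03 -0.041 0 0; -0.03 -0.041 0 0; -0.03 -0.041 0 0; -0.03 -0.041 0 0; -0.026 -0.036 0 0; 0 0 0.03 0; 0 0 0.04 0; 0 0 0.04 0; 0 0 0 0; 0 0 0 0"}}

```text
clock: 15.32
tcp_pos: [0.6484, 0.0111, 0.0871]
orientation: [0.1, 3.139, -0.0]
contact_force: [0.3, 0.4, -3.0]
grip_width: 0.0185
gripper_force: 89.1
```

```bash
python3 go.py 0.648 0.010 0.033 86.3
python3 - <<'E'
from h import *
p,d,C=grab("side");save("s1",p[140:340,130:430].repeat(2,0).repeat(2,1))
E
```

```text
t15.3 tcp [0.6484 0.0111 0.0871] yhead 86.4 tilt 0.05 turn 0.1 shift mm [ 0.4 -1.1 54.1] w 0.0185 j7 1.52
```

View pics/s1.png

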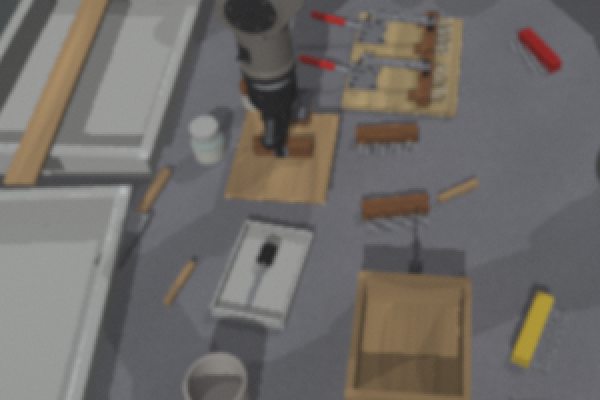

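The lid hangs level over free bench at (285,150) in the crop, the chest is open, and the pin is in the tray.

>>> {"method": "arm_command", "body": {"plan": "0 0 0.03 0; 0 0 0.015 0; 0 0 0.008 0; 0 0 0.003 0; 0 0 0 0; 0 0 0 0"}}

```text
clock: 16.12
tcp_pos: [0.6483, 0.0112, 0.0309]
orientation: [0.1, 3.139, 0.0]
contact_force: [1.2, -0.2, -2.8]
grip_width: 0.0185
gripper_force: 88.9
```

>>> {"method": "arm_command", "body": {"plan": "0 0 0.002 0; 0 0 0.001 0; 0 0 0 0"}}

```text
clock: 16.5
tcp_pos: [0.6484, 0.0112, 0.0291]
orientation: [0.1, 3.139, 0.001]
contact_force: [-4.1, 0.7, 8.6]
grip_width: 0.0182
gripper_force: 91.1
```

>>> {"method": "arm_command", "body": {"plan": "0 0 0 0; 0 0 0 0; 0 0 0 0; 0 0 0 0; 0 0 -0.02 0; 0 0 -0.05 0; 0 0 -0.06 0; 0 0 -0.06 0; 0 0 -0.06 0; 0 0 0 0", "hand": -0.5}}

```text
clock: 17.75
tcp_pos: [0.6508, 0.0107, 0.2851]
orientation: [0.1, 3.128, 0.003]
contact_force: [-0.4, 1.1, -0.3]
grip_width: 0.0639
gripper_force: 0.0
```

```bash
python3 go.py 0.56 -0.27 0.34 87
```

```text
t17.8 tcp [0.6508 0.0107 0.2851] yhead 86.3 tilt 0.71 turn -0.7 shift mm [  75.3 -285.   -56.5] w 0.0639 j7 1.48
```

>>> {"method": "arm_command", "body": {"plan": "0.015 -0.057 -0.011 0; 0.015 -0.057 -0.011 0; 0.015 -0.057 -0.011 0; 0.015 -0.057 -0.011 0; 0.015 -0.057 -0.011 -0.7; 0 0 0 0; 0 0 0 0"}}

```text
clock: 18.62
tcp_pos: [0.5546, -0.268, 0.3321]
orientation: [-0.081, -3.14, -0.001]
contact_force: [0.2, 0.7, 1.1]
grip_width: 0.0639
gripper_force: 0.0
```

```bash
python3 - <<'E'
from h import *
p,d,C=grab("wrist");save("w6",p);np.savez("/tmp/w6",p=p,d=d,T=C[3])
W=cloud(d,C);hsv=cv2.cvtColor(p,cv2.COLOR_RGB2HSV);H,S,V=[hsv[...,i].astype(int) for i in range(3)]
Z=np.nan_to_num(W[...,2]);v,u=np.mgrid[:400,:640];top=v<260
def rect2(mask,z,lab,amin=80):
    n,L,s,_=cv2.connectedComponentsWithStats(cv2.morphologyEx(mask.astype(np.uint8),cv2.MORPH_OPEN,np.ones((3,3))))
    for i in range(1,n):
        if s[i,4]<amin:continue
        q=np.array([ray(u,v,C,z)[:2] for v,u in np.argwhere(L==i)])*1000
        b=cv2.minAreaRect(q.astype(np.float32));zz=W[L==i][:,2]
        print(lab,s[i,:4].tolist(),s[i,4],"c",np.round(b[0],1).tolist(),"wh",np.round(b[1],1).tolist(),"a %.1f"%b[2],"z",np.round(np.nanpercentile(zz,[5,50,95]),3))
rect2((Z>.012)&(Z<.024)&(W[...,1]<-.125)&(W[...,0]<.62)&top,.018,"jig",500)
rect2((Z>.037)&(Z<.047)&(H<14)&(S>110)&top,.042,"comb")
rect2(((H<5)|(H>174))&(S>170)&top,.062,"red")
E
python3 go.py 0.56 -0.27 0.34 87
```

```text
jig [224, 8, 192, 45] 6495 c [369.3, -260.8] wh [254.4, 47.9] a 84.5 z [0.016 0.017 0.022]
jig [226, 67, 37, 100] 2945 c [475.5, -374.0] wh [49.0, 136.7] a 84.6 z [0.016 0.017 0.02 ]
jig [272, 71, 91, 100] 7414 c [484.9, -272.3] wh [126.4, 137.3] a 84.6 z [0.016 0.017 0.02 ]
jig [368, 75, 42, 98] 3033 c [494.5, -170.7] wh [51.4, 137.4] a 84.6 z [0.016 0.017 0.02 ]
comb [229, 47, 10, 20] 119 c [398.3, -374.7] wh [23.2, 11.0] a 5.2 z [0.04  0.041 0.043]
red [265, 185, 9, 45] 347 c [597.2, -344.2] wh [11.1, 64.9] a 82.5 z [0.049 0.056 0.063]
red [351, 189, 10, 45] 337 c [609.3, -222.3] wh [10.9, 64.9] a 86.3 z [0.049 0.056 0.063]
t18.7 tcp [ 0.5551 -0.267   0.3319] yhead 87.2 tilt 0.07 turn 0.2 shift mm [-5.  -2.7 -8.1] w 0.0638 j7 1.97
```

View pics/w6.png

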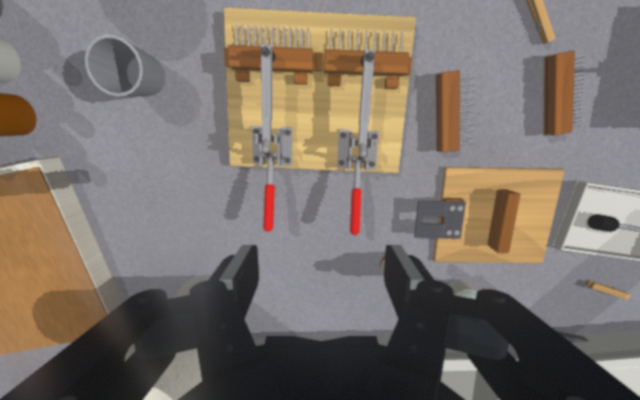

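Jig seen square at 84.6° (red sleeves at (269,208) and (356,211), combs at row 60). The mug, cup and lid are clear of the swing.

```bash
python3 go.py 0.612 -0.2215 0.048 84.6
```

```text
t18.7 tcp [ 0.5551 -0.267   0.3319] yhead 87.2 tilt 0.07 turn 2.6 shift mm [-52.5  50.4 283.9] w 0.0638 j7 1.97
```

>>> {"method": "arm_command", "body": {"plan": "0 0 0.03 2.6; -0.027 0.025 0.03 0; -0.0255 0.0255 0.04 0; 0 0 0.06 0; 0 0 0.06 0; 0 0 0.04 0; 0 0 0.024 0; 0 0 0 0; 0 0 0 0", "hand": -0.3}}

```text
clock: 19.8
tcp_pos: [0.613, -0.2224, 0.0492]
orientation: [0.149, 3.137, 0.0]
contact_force: [-0.1, -0.1, 0.3]
grip_width: 0.0552
gripper_force: 0.0
```

>>> {"method": "arm_command", "body": {"plan": "0 0 0 0; 0 0 0 0; 0 0 0 0; 0 0 0 0; 0 0 0 0; 0 0 0 0", "hand": 1, "grip_force": 40}}

```text
clock: 20.55
tcp_pos: [0.6129, -0.2212, 0.0495]
orientation: [0.149, 3.137, 0.004]
contact_force: [-1.1, 4.1, 5.7]
grip_width: 0.0137
gripper_force: 38.9
```

>>> {"method": "arm_command", "body": {"plan": "0.0036 0 -0.0106 0; 0.0052 0 -0.01 0; 0.0065 0 -0.0091 0; 0.0079 0 -0.008 0; 0.009 0 -0.0068 0; 0.0099 0 -0.0054 0; 0.0105 0 -0.0038 0; 0.0111 0 -0.0022 0; 0 0 0 0; 0 0 0 0"}}

```text
clock: 21.8
tcp_pos: [0.5487, -0.2181, 0.1048]
orientation: [0.153, 3.137, -0.001]
contact_force: [-1.6, 0.3, -0.7]
grip_width: 0.0003
gripper_force: 0.4
```

Run:
```python
from h import *
p,d,C=grab("scene");save("sc1",p[190:320,190:390].repeat(3,0).repeat(3,1))
```

```text
(no output)
```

View pics/sc1.png

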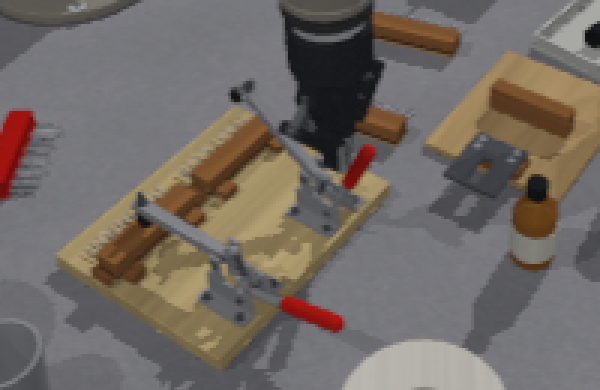

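The grip slipped off part-way and handle 2 is left sloping at about half. I'll go over it with shut fingers and push it to its stop from behind.

>>> {"method": "arm_command", "body": {"plan": "0 0.003 -0.06 0; -0.045 0 0 0; -0.045 0 0 0; 0 0 0.058 0; 0 0 0 0; 0.03 0 0 0; 0.015 0 0 0; 0.015 0 -0.006 0; 0.012 0 -0.006 0; 0.012 0 -0.006 0; 0.01 0 -0.006 0; 0.008 0 -0.002 0; 0.006 0 0 0; 0.005 0 0 0; 0.003 0 0 0; 0 0 0 0; 0 0 0 0"}}

```text
clock: 23.98
tcp_pos: [0.5266, -0.2119, 0.1332]
orientation: [0.15, 3.131, -0.002]
contact_force: [9.3, -1.3, -0.9]
grip_width: -0.0
gripper_force: 1.9
```

```bash
python3 go.py 0.6 -.2 .3 84.6
python3 - <<'E'
from h import *
p,d,C=grab("scene");save("sc2",p[190:320,190:390].repeat(3,0).repeat(3,1))
E
```

```text
t24.0 tcp [ 0.5266 -0.2119  0.1332] yhead 84.5 tilt 0.40 turn -0.1 shift mm [ -73.2   18.6 -166.3] w -0.0000 j7 1.91
```

View pics/sc2.png

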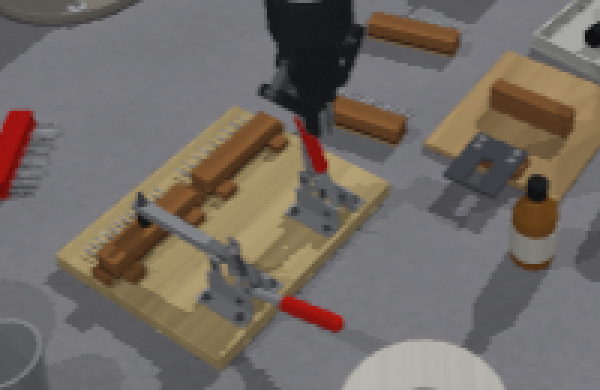

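Handle 2 leans past upright against its stop (about 9 N), with the foot up. On to clamp 1.

>>> {"method": "arm_command", "body": {"plan": "-0.03 0 0 0; -0.056 0 -0.03 0; 0 -0.062 0 0; 0 -0.062 0 0; 0 -0.0025 0.03 0; 0 0 0.04 0; 0 0 0.03 0; 0 0 0.018 0; 0 0 0 0; 0 0 0 0", "hand": -0.3}}

```text
clock: 25.28
tcp_pos: [0.5961, -0.3463, 0.0449]
orientation: [0.152, 3.136, -0.001]
contact_force: [-0.2, -0.8, 1.0]
grip_width: 0.055
gripper_force: 0.0
```

>>> {"method": "arm_command", "body": {"plan": "0 0 0 0; 0 0 0 0; 0 0 0 0; 0 0 0 0; 0 0 0 0; 0 0 0 0", "hand": 1, "grip_force": 70}}

```text
clock: 26.02
tcp_pos: [0.5959, -0.3461, 0.0447]
orientation: [0.152, 3.137, -0.001]
contact_force: [-1.8, 0.5, 6.6]
grip_width: 0.0131
gripper_force: 68.2
```

>>> {"method": "arm_command", "body": {"plan": "0.0018 0 -0.0053 0; 0.0018 0 -0.0053 0; 0.0026 0 -0.005 0; 0.0026 0 -0.005 0; 0.0033 0 -0.0046 0; 0.0033 0 -0.0046 0; 0.004 0 -0.004 0; 0.004 0 -0.004 0; 0.0045 0 -0.0034 0; 0.0045 0 -0.0034 0; 0.005 0 -0.0027 0; 0.005 0 -0.0027 0; 0 0 0 0"}}

```text
clock: 27.65
tcp_pos: [0.5541, -0.3417, 0.095]
orientation: [0.152, 3.136, -0.0]
contact_force: [0.3, 0.2, 0.2]
grip_width: -0.0001
gripper_force: 0.0
```

```bash
python3 go.py 0.6 -.2 .3 84.6
```

```text
t27.6 tcp [ 0.5541 -0.3417  0.095 ] yhead 84.5 tilt 0.13 turn -0.1 shift mm [ -32.8  145.4 -204.9] w -0.0001 j7 2.12
```

Run:
```python
from m import *
p,d,C=grab("scene");W=cloud(d,C);save("sc3",p[190:320,190:390].repeat(3,0).repeat(3,1))
hsv=cv2.cvtColor(p,cv2.COLOR_RGB2HSV);H,S,V=[hsv[...,i].astype(int) for i in range(3)]
m=((H<5)|(H>174))&(S>150)&(W[...,0]>.48)&(W[...,1]>-.42)
n,L,s,_=cv2.connectedComponentsWithStats(m.astype(np.uint8))
for i in range(1,n):
    if s[i,4]<25:continue
    q=W[L==i];q=q[q[:,2]>.035];e=(q[:,:2]-[.479,-.2715]);X=e@[.9956,-.0941]
    print(s[i],np.round(q.mean(0),3),"jigx",X.mean().round(3),"dir",np.degrees(np.arctan2(np.median(q[:,2])-.032,np.median(X)-.056)).round())
```

```text
[289 230  10  18  69] [ 0.531 -0.231  0.113] jigx 0.048 dir 103.0
[279 278  16   9  81] [ 0.585 -0.352  0.091] jigx 0.113 dir 46.0
```

View pics/sc3.png

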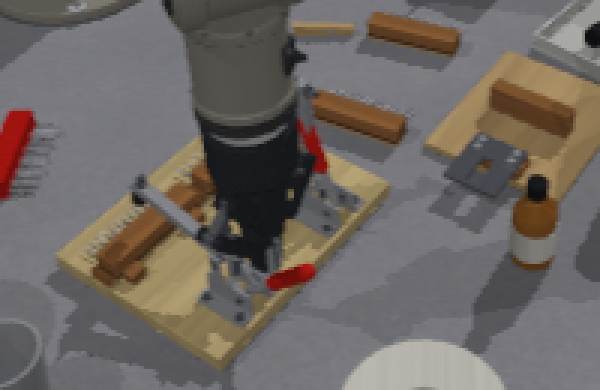

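>>> {"method": "arm_command", "body": {"plan": "0 0 -0.06 0; -0.045 0 0 0; -0.042 0 0 0; 0 0 0.055 0; 0 0 0 0; 0.02 0 0 0; 0.015 0 0 0; 0.012 0 0 0; 0.012 0 -0.003 0; 0.012 0 -0.006 0; 0.012 0 -0.008 0; 0.012 0 -0.008 0; 0.01 0 -0.008 0; 0.008 0 0 0; 0.006 0 0 0; 0.005 0 0 0; 0.003 0 0 0; 0 0 0 0; 0 0 0 0"}}

```text
clock: 30.08
tcp_pos: [0.5154, -0.3378, 0.132]
orientation: [0.15, 3.135, -0.001]
contact_force: [4.8, -1.5, -0.1]
grip_width: -0.0001
gripper_force: 1.1
```

Run:
```python
from m import *
p,d,C=grab("scene");W=cloud(d,C)
o=r.get_obs();e=o["tcp_pos"][:2]-[.479,-.2715];print("tcp jig",e@[.9956,-.0941],e@[.0941,.9956])
hsv=cv2.cvtColor(p,cv2.COLOR_RGB2HSV);H,S,V=[hsv[...,i].astype(int) for i in range(3)]
m=((H<5)|(H>174))&(S>150)&(W[...,0]>.45)&(W[...,1]>-.42)
n,L,s,_=cv2.connectedComponentsWithStats(m.astype(np.uint8))
for i in range(1,n):
    if s[i,4]<25:continue
    q=W[L==i];q=q[q[:,2]>.035];e=(q[:,:2]-[.479,-.2715]);X=e@[.9956,-.0941]
    print(s[i],np.round(q.mean(0),3),"jigx",X.mean().round(3),"dir",np.degrees(np.arctan2(np.median(q[:,2])-.032,np.median(X)-.056)).round())
```

```text
tcp jig 0.04240320374417749 -0.06262723141592037
[289 230  10  18  70] [ 0.522 -0.219  0.098] jigx 0.038 dir 105.0
[259 259  11  17  71] [ 0.511 -0.344  0.095] jigx 0.039 dir 105.0
```

>>> {"method": "arm_command", "body": {"plan": "0.003 0 0 0; 0 0 0 0; -0.03 0 0 0; -0.034 0 -0.02 0; 0 0 -0.05 10.5; 0 0 -0.05 10.5; 0 0 0 10.5; 0 0 0 10.5; 0 0 0 10.5; 0 0 0 10.5; 0 0 0 10.5; 0 0 0 10.5; 0 0 0 6; 0 -0.058 0 0; 0 -0.058 0 0; 0 -0.058 0 0; 0 0 0.02 0; 0 0 0.03 0; 0 0 0 0; 0 0 0 0", "hand": -0.2}}

```text
clock: 32.62
tcp_pos: [0.4009, -0.3274, 0.2023]
orientation: [2.327, 2.111, -0.001]
contact_force: [0.3, 0.1, 0.8]
grip_width: 0.0512
gripper_force: 0.0
```

```bash
cat > comb.py <<'E'
# comb.py zlo zhi x y : brown bar tops near (x,y), wrist camera
from h import *
import sys
def comb(zt,x,y,rad=.09):
    p,d,C=grab("wrist");W=cloud(d,C);Z=np.nan_to_num(W[...,2])
    hsv=cv2.cvtColor(p,cv2.COLOR_RGB2HSV);H,S=hsv[...,0].astype(int),hsv[...,1]
    m=(abs(Z-zt)<.006)&(H<15)&(S>100)&(np.hypot(W[...,0]-x,W[...,1]-y)<rad)
    m=cv2.morphologyEx(m.astype(np.uint8),cv2.MORPH_OPEN,np.ones((3,3)))
    n,L,s,_=cv2.connectedComponentsWithStats(m)
    for i in range(1,n):
        if s[i,4]<200:continue
        q=W[L==i];b=cv2.minAreaRect((q[:,:2]*1000).astype(np.float32));w,h=b[1]
        a=b[2] if w>h else b[2]+90
        print("comb c",np.round(b[0],1),"wh",np.round(b[1],1),"long axis %.1f"%(a%180),"z %.3f"%np.median(q[:,2]),s[i].tolist())
    return p
p=comb(*map(float,sys.argv[1:4]),*( [float(sys.argv[4])] if len(sys.argv)>4 else []))
E
python3 comb.py 0.042 0.40 -0.327; python3 go.py 0.4004 -0.3273 0.045 -5.4
```

```text
comb c [ 407.7 -246.4] wh [17.9 22.6] long axis 174.4 z 0.041 [307, 98, 25, 21, 492]
comb c [ 400.5 -326.9] wh [109.1  24.3] long axis 85.6 z 0.041 [307, 137, 26, 106, 2346]
t32.7 tcp [ 0.4013 -0.3275  0.2026] yhead -5.6 tilt 0.05 turn -0.2 shift mm [  0.2  -1.  157.6] w 0.0513 j7 0.78
```

>>> {"method": "arm_command", "body": {"plan": "0 -0.001 0.05 0; 0 0 0.05 0; 0 0 0.035 0; 0 0 0.015 0; 0 0 0.0075 0; 0 0 0 0; 0 0 0 0"}}

```text
clock: 33.55
tcp_pos: [0.4008, -0.3273, 0.0453]
orientation: [2.325, 2.11, 0.001]
contact_force: [0.8, -0.5, -0.0]
grip_width: 0.051
gripper_force: 0.0
```

>>> {"method": "arm_command", "body": {"plan": "0 0 0 0; 0 0 0 0; 0 0 0 0; 0 0 0 0; 0 0 0 0; 0 0 0 0", "hand": 1, "grip_force": 80}}

```text
clock: 34.3
tcp_pos: [0.4005, -0.327, 0.0452]
orientation: [2.325, 2.111, 0.002]
contact_force: [-1.0, 1.0, 9.0]
grip_width: 0.0239
gripper_force: 78.8
```

>>> {"method": "arm_command", "body": {"plan": "0 0 -0.008 0; 0 0 -0.015 0; 0 0 -0.03 0; 0 0 -0.04 0; 0 0 -0.05 0; 0 0 0 0; 0 0 0 0"}}

```text
clock: 35.17
tcp_pos: [0.3999, -0.3263, 0.1873]
orientation: [-2.326, -2.112, -0.001]
contact_force: [0.3, 0.4, -0.6]
grip_width: 0.0237
gripper_force: 79.1
```

```bash
python3 go.py 0.444 0.371 0.19 86.3
```

```text
t35.2 tcp [ 0.3999 -0.3263  0.1873] yhead -5.5 tilt 0.04 turn 88.2 shift mm [  -1.  -698.7   -2.3] w 0.0237 j7 0.81
```

>>> {"method": "arm_command", "body": {"plan": "0 0 -0.03 -10.5; 0 0 -0.03 -10.5; 0 0 0 -10.5; 0 0 0 -10.5; 0 0 0 -10.5; 0 0 0 -10.5; 0 0 0 -10.5; 0 0 0 -10.5; 0 0 0 -7.8; -0.025 0.04 0 0; -0.025 0.04 0 0; -0.025 0.04 0 0; -0.025 0.04 0 0; 0 0.05 0 0; 0 0.05 0 0; 0 0.05 0 0; 0 0.05 0 0; 0 0.05 0 0; 0 0.05 0 0"}}

```text
clock: 37.55
tcp_pos: [0.5287, 0.1269, 0.2456]
orientation: [-0.103, -3.137, 0.002]
contact_force: [-0.5, 0.2, -1.1]
grip_width: 0.0232
gripper_force: 79.0
```

>>> {"method": "arm_command", "body": {"plan": "0.02 0.04 0 0; 0.02 0.04 0 0; 0.02 0.04 0 0; 0.02 0.04 0 0; 0.02 0.04 0 0; 0 0 0 0; 0 0 0 0"}}

```text
clock: 38.42
tcp_pos: [0.4428, 0.3306, 0.2459]
orientation: [-0.103, -3.138, 0.004]
contact_force: [0.8, -0.5, -1.4]
grip_width: 0.0236
gripper_force: 79.0
```

```bash
python3 go.py 0.4442 0.3713 0.15 86.3
python3 - <<'E'
from h import *
p,d,C=grab("wrist");save("w7",p);W=cloud(d,C);Z=np.nan_to_num(W[...,2])
# chest rim: points near z 78mm
m=(abs(Z-.078)<.003)&(W[...,1]>.2)&(W[...,1]<.45)&(W[...,0]<.54);m=cv2.morphologyEx(m.astype(np.uint8),cv2.MORPH_OPEN,np.ones((3,3)))>0
print(m.sum(),cv2.minAreaRect((W[m][:,:2]*1000).astype(np.float32)))
E
```

```text
t38.4 tcp [0.4428 0.3306 0.2459] yhead 86.2 tilt 0.17 turn -0.1 shift mm [ 1.1 40.9 95.8] w 0.0236 j7 0.79
5204 ((441.4037780761719, 334.0197448730469), (184.55613708496094, 160.20741271972656), 86.50041198730469)
```

View pics/w7.png

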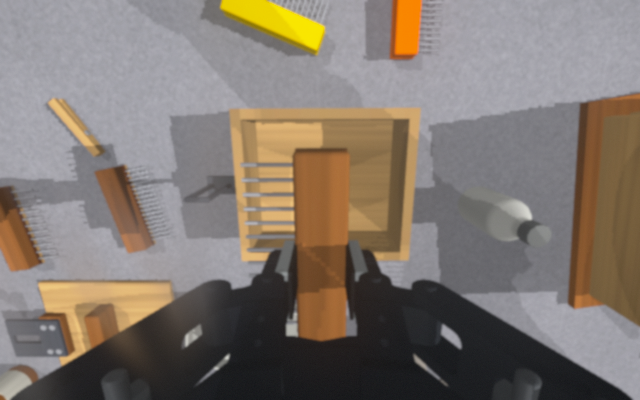

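Comb 1 hangs level over the chest with its teeth to −y. The chest rim is centred at (0.4414, 0.3340).

>>> {"method": "arm_command", "body": {"plan": "0.002 0.043 0 0; 0 0 0.05 0; 0 0 0.05 0; 0 0 0.05 0; 0 0 0.035 0; 0 0 0.015 0; 0 0 0.007 0; 0 0 0.001 0; 0 0 0 0; 0 0 0 0"}}

```text
clock: 39.72
tcp_pos: [0.4448, 0.3704, 0.0396]
orientation: [-0.109, -3.139, 0.008]
contact_force: [-0.6, -8.0, -0.3]
grip_width: 0.0234
gripper_force: 84.9
```

>>> {"method": "arm_command", "body": {"plan": "0 0 0 0; 0 0 0 0; 0 0 0 0; 0 0 -0.015 0; 0 0 -0.04 0; 0 0 -0.06 0; 0 0 -0.06 0; 0 0 -0.03 0; 0 0 0 0; 0 0 0 0", "hand": 0.05}}

```text
clock: 40.98
tcp_pos: [0.4439, 0.3744, 0.2444]
orientation: [0.103, 3.14, 0.001]
contact_force: [0.1, -0.3, -0.1]
grip_width: 0.041
gripper_force: 0.0
```

```bash
python3 comb.py 0.034 0.444 0.374; python3 go.py 0.4122 -0.2019 0.25 -5.4
```

```text
comb c [444.1 367.1] wh [ 23.3 106.5] long axis 176.5 z 0.033 [305, 137, 21, 90, 1654]
t41.0 tcp [0.4435 0.3743 0.2436] yhead 86.3 tilt 0.06 turn -88.3 shift mm [576.6 -23.   -5.9] w 0.0405 j7 0.74
```

Comb 1 is flat on the chest floor at (0.444, 0.367). Comb 2 is next.

>>> {"method": "arm_command", "body": {"plan": "-0.02 -0.045 0 0; -0.02 -0.045 0 0; -0.02 -0.045 0 0; -0.01 -0.045 0 0; 0 -0.045 0 0; 0 -0.045 0 0; 0 -0.045 0 0; 0 -0.045 0 0; 0 -0.045 0 0; 0.01 -0.045 0 0; 0.02 -0.045 0 0; 0.02 -0.045 0 0; 0.014 -0.037 0 0; 0 0 0 0", "hand": -0.2}}

```text
clock: 42.78
tcp_pos: [0.4099, -0.204, 0.2434]
orientation: [-0.112, -3.137, 0.001]
contact_force: [0.3, 0.1, 0.0]
grip_width: 0.0512
gripper_force: 0.0
```

>>> {"method": "arm_command", "body": {"plan": "0 0 0 10.5; 0 0 0 10.5; 0 0 0 10.5; 0 0 0 10.5; 0 0 0 10.5; 0 0 0 10.5; 0 0 0 10.5; 0 0 0 10.5; 0 0 0 7.7; 0 0 0 0; 0 0 0 0"}}

```text
clock: 44.15
tcp_pos: [0.4123, -0.2008, 0.2438]
orientation: [-2.32, -2.117, 0.001]
contact_force: [0.3, 0.8, -0.6]
grip_width: 0.0515
gripper_force: 0.0
```

```bash
python3 go.py 0.4122 -0.2019 0.045 -5.4; python3 comb.py 0.042 0.412 -0.202
```

```text
t44.1 tcp [ 0.4123 -0.2008  0.2438] yhead -5.2 tilt 0.05 turn 0.2 shift mm [ -1.1   0.2 198.8] w 0.0515 j7 0.33
comb c [ 411.4 -201.9] wh [108.9  23.5] long axis 85.3 z 0.041 [309, 137, 22, 94, 1772]
```

>>> {"method": "arm_command", "body": {"plan": "-0.001 -0.001 0.05 0; 0 0 0.05 0; 0 0 0.05 0; 0 0 0.03 0; 0 0 0.012 0; 0 0 0.007 0; 0 0 0 0; 0 0 0 0"}}

```text
clock: 45.2
tcp_pos: [0.4119, -0.2024, 0.0461]
orientation: [2.323, 2.113, 0.002]
contact_force: [0.3, 0.5, -0.4]
grip_width: 0.0508
gripper_force: 0.0
```

>>> {"method": "arm_command", "body": {"plan": "0 0 0 0; 0 0 0 0; 0 0 0 0; 0 0 0 0; 0 0 0 0; 0 0 0 0", "hand": 1, "grip_force": 80}}

```text
clock: 45.95
tcp_pos: [0.4116, -0.2023, 0.0461]
orientation: [2.324, 2.114, 0.002]
contact_force: [-2.5, 1.8, 11.2]
grip_width: 0.0238
gripper_force: 78.5
```

>>> {"method": "arm_command", "body": {"plan": "0 0 -0.008 0; 0 0 -0.015 0; 0 0 -0.03 0; 0 0 -0.045 0; 0 0 -0.05 0; 0 0 -0.05 0; 0 0 0 -10.5; 0 0 0 -10.5; 0 0 0 -10.5; 0 0 0 -10.5; 0 0 0 -10.5; 0 0 0 -10.5; 0 0 0 -10.5; 0 0 0 -10.5; 0 0 0 -7.9; 0 0 0 0"}}

```text
clock: 47.95
tcp_pos: [0.4108, -0.2025, 0.2438]
orientation: [0.1, 3.14, 0.0]
contact_force: [-0.4, -1.0, -1.4]
grip_width: 0.0238
gripper_force: 79.1
```

```bash
python3 go.py 0.4396 0.305 0.25 86.5
```

```text
t48.0 tcp [ 0.4108 -0.2025  0.2438] yhead 86.4 tilt 0.02 turn -0.1 shift mm [  2.2 508.3  -6.2] w 0.0238 j7 1.91
```

>>> {"method": "arm_command", "body": {"plan": "-0.02 0.045 0 0; -0.02 0.045 0 0; -0.02 0.045 0 0; -0.02 0.045 0 0; 0 0.045 0 0; 0 0.045 0 0; 0 0.045 0 0; 0 0.045 0 0; 0.02 0.045 0 0; 0.02 0.045 0 0; 0.02 0.04 0 0; 0.022 0.018 0 0; 0 0 0 0; 0 0 0 0"}}

```text
clock: 49.7
tcp_pos: [0.441, 0.304, 0.2435]
orientation: [0.101, 3.139, -0.001]
contact_force: [1.1, 0.0, -0.9]
grip_width: 0.0238
gripper_force: 79.2
```

```bash
python3 go.py 0.4396 0.305 0.039 86.5
```

```text
t49.7 tcp [0.441  0.304  0.2435] yhead 86.3 tilt 0.05 turn -0.2 shift mm [  1.6   1.  204.5] w 0.0238 j7 0.84
```

>>> {"method": "arm_command", "body": {"plan": "0.001 0.001 0.05 0; 0 0 0.05 0; 0 0 0.05 0; 0 0 0.03 0; 0 0 0.014 0; 0 0 0.008 0; 0 0 0.002 0; 0 0 0 0; 0 0 0 0"}}

```text
clock: 50.82
tcp_pos: [0.44, 0.3064, 0.04]
orientation: [0.097, 3.139, 0.002]
contact_force: [-0.1, -0.5, -1.4]
grip_width: 0.0236
gripper_force: 79.2
```

>>> {"method": "arm_command", "body": {"plan": "0 0 0 0; 0 0 0 0; 0 0 0 0; 0 0 -0.015 0; 0 0 -0.04 0; 0 0 -0.06 0; 0 0 -0.06 0; 0 0 -0.03 0; 0 0 0 0; 0 0 0 0", "hand": 0.05}}

```text
clock: 52.08
tcp_pos: [0.439, 0.3056, 0.244]
orientation: [-0.097, -3.14, 0.0]
contact_force: [-0.1, 0.3, 0.5]
grip_width: 0.0404
gripper_force: 0.0
```

```bash
python3 comb.py 0.034 0.442 0.334; python3 go.py 0.53 0.08 0.25 90
```

```text
comb c [438.9 305.9] wh [ 24.3 107.3] long axis 177.0 z 0.033 [311, 136, 22, 91, 1826]
comb c [444.  367.3] wh [ 24.4 107.7] long axis 176.5 z 0.033 [362, 137, 25, 91, 1831]
t52.1 tcp [0.4388 0.3054 0.2434] yhead 86.5 tilt 0.11 turn -3.5 shift mm [ -91.2 -225.4   -6.5] w 0.0404 j7 0.85
```

Both jig combs lie flat. Now the loose ones, which I'll re-measure from close by since they may have shifted.

>>> {"method": "arm_command", "body": {"plan": "-0.02 -0.05 0 0; -0.02 -0.05 0 0; -0.02 -0.05 0 0; -0.02 -0.05 0 0; 0 -0.05 0 0; 0 -0.04 0 0; 0 0 0 0; 0 0 0 0", "hand": -0.2}}

```text
clock: 53.12
tcp_pos: [0.501, 0.0122, 0.2433]
orientation: [-0.096, -3.138, 0.0]
contact_force: [0.5, 1.0, 0.3]
grip_width: 0.0511
gripper_force: 0.0
```

```bash
python3 comb.py 0.024 0.465 0.0 0.2; python3 go.py 0.465 0.078 0.05 97.8
```

```text
comb c [464.8  76.9] wh [108.1  24.8] long axis 8.1 z 0.023 [357, 99, 34, 95, 1998]
comb c [480.9 -79.2] wh [107.8  26.7] long axis 3.5 z 0.023 [225, 123, 38, 91, 1997]
t53.2 tcp [0.5012 0.0128 0.2435] yhead 86.6 tilt 0.08 turn -11.2 shift mm [ 26.8  69.5 193.6] w 0.0512 j7 1.45
```

>>> {"method": "arm_command", "body": {"plan": "0 0 0 -6; 0 0 0 -5.5; 0.026 0.034 0.03 0; 0 0.0345 0.05 0; 0 0 0.05 0; 0 0 0.04 0; 0 0 0 0; 0 0 0 0"}}

```text
clock: 54.18
tcp_pos: [0.467, 0.0766, 0.0752]
orientation: [-0.22, 3.133, 0.001]
contact_force: [0.2, 0.1, 1.0]
grip_width: 0.0512
gripper_force: 0.0
```

```bash
python3 go.py 0.4648 0.0769 0.026 98.1; python3 comb.py 0.024 0.465 0.077
```

```text
t54.2 tcp [0.467  0.0766 0.0752] yhead 98.0 tilt 0.06 turn -0.1 shift mm [ 2.2  0.6 49.2] w 0.0512 j7 1.60
comb c [464.3  77. ] wh [108.3  25.2] long axis 8.2 z 0.023 [303, 141, 41, 159, 6100]
```

>>> {"method": "arm_command", "body": {"plan": "0.002 0.0005 0.03 0; 0 0 0.012 0; 0 0 0.007 0; 0 0 0 0; 0 0 0 0"}}

```text
clock: 54.85
tcp_pos: [0.4647, 0.0761, 0.0258]
orientation: [-0.218, 3.133, 0.0]
contact_force: [0.1, 0.9, 0.5]
grip_width: 0.0513
gripper_force: 0.0
```

>>> {"method": "arm_command", "body": {"plan": "0 0 0 0; 0 0 0 0; 0 0 0 0; 0 0 0 0; 0 0 0 0; 0 0 0 0", "hand": 1, "grip_force": 80}}

```text
clock: 55.6
tcp_pos: [0.4645, 0.0761, 0.026]
orientation: [-0.218, 3.133, 0.001]
contact_force: [-1.4, -0.5, 8.3]
grip_width: 0.0239
gripper_force: 78.9
```

>>> {"method": "arm_command", "body": {"plan": "0 0 -0.02 0; 0 0 -0.04 0; 0 0 -0.05 0; 0 0 -0.06 6; 0 0 -0.03 5.7; 0 0 0 0"}}

```text
clock: 56.35
tcp_pos: [0.4655, 0.0765, 0.2275]
orientation: [0.102, 3.135, 0.004]
contact_force: [0.6, 0.2, -1.4]
grip_width: 0.0238
gripper_force: 79.0
```

```bash
python3 go.py 0.444 0.367 0.22 86.4
```

```text
t56.4 tcp [0.4655 0.0765 0.2275] yhead 86.3 tilt 0.31 turn -0.1 shift mm [ 39.7 288.6   8.1] w 0.0238 j7 1.29
```

>>> {"method": "arm_command", "body": {"plan": "0 0.048 0 0; 0 0.048 0 0; 0 0.048 0 0; 0.02 0.048 0 0; 0.02 0.048 0 0; 0 0.047 0 0; 0 0 0 0; 0 0 0 0"}}

```text
clock: 57.35
tcp_pos: [0.4426, 0.3637, 0.2236]
orientation: [-0.102, -3.138, 0.004]
contact_force: [0.7, -0.3, -0.7]
grip_width: 0.0236
gripper_force: 79.0
```

```bash
python3 go.py 0.444 0.366 0.062 86.4
```

```text
t57.4 tcp [0.4426 0.3637 0.2236] yhead 86.3 tilt 0.18 turn -0.1 shift mm [ -1.5   2.9 161.6] w 0.0236 j7 0.79
```

>>> {"method": "arm_command", "body": {"plan": "-0.001 0.002 0.05 0; 0 0 0.05 0; 0 0 0.035 0; 0 0 0.018 0; 0 0 0.008 0; 0 0 0.001 0; 0 0 0 0; 0 0 0 0"}}

```text
clock: 58.35
tcp_pos: [0.4446, 0.3675, 0.0642]
orientation: [0.102, 3.139, 0.002]
contact_force: [-0.7, 0.3, -0.9]
grip_width: 0.0238
gripper_force: 79.0
```

>>> {"method": "arm_command", "body": {"plan": "0 0 0 0; 0 0 0 0; 0 0 0 0; 0 0 -0.015 0; 0 0 -0.04 0; 0 0 -0.06 0; 0 0 -0.06 0; 0 0 0 0; 0 0 0 0", "hand": 0.05}}

```text
clock: 59.48
tcp_pos: [0.4439, 0.3668, 0.2387]
orientation: [0.102, 3.14, 0.001]
contact_force: [-0.2, 0.7, -0.3]
grip_width: 0.0408
gripper_force: 0.0
```

```bash
python3 comb.py 0.058 0.442 0.334;python3 comb.py 0.034 0.442 0.334; python3 go.py 0.481 -0.079 0.22 93.5
```

```text
comb c [445.2 367.1] wh [ 25.4 108. ] long axis 176.1 z 0.057 [310, 138, 25, 99, 2306]
comb c [438.8 306.5] wh [ 26.4 106.6] long axis 176.5 z 0.033 [256, 136, 27, 92, 2057]
t59.6 tcp [0.4434 0.3663 0.2371] yhead 86.3 tilt 0.14 turn -7.2 shift mm [ -10.4 -446.8   17.8] w 0.0407 j7 0.79
```

>>> {"method": "arm_command", "body": {"plan": "-0.015 -0.05 0 -4; -0.015 -0.05 0 -3.2; -0.015 -0.05 0 0; 0 -0.05 0 0; 0 -0.05 0 0; 0 -0.05 0 0; 0 -0.05 0 0; 0.015 -0.05 0 0; 0.015 -0.045 0 0; 0 0 0.05 0; 0 0 0.05 0; 0 0 0 0; 0 0 0 0", "hand": -0.2}}

```text
clock: 61.2
tcp_pos: [0.4773, -0.0793, 0.1389]
orientation: [0.095, -3.14, 0.001]
contact_force: [0.6, -0.2, 0.5]
grip_width: 0.0509
gripper_force: 0.0
```

```bash
python3 comb.py 0.024 0.481 -0.079; python3 go.py 0.4809 -0.0792 0.026 93.5
```

```text
comb c [480.8 -80.2] wh [108.7  25. ] long axis 3.6 z 0.023 [305, 144, 31, 122, 3481]
t61.2 tcp [ 0.478  -0.0792  0.1396] yhead 93.5 tilt 0.11 turn -0.0 shift mm [-2.700e+00 -1.000e-01  1.136e+02] w 0.0514 j7 1.87
```

>>> {"method": "arm_command", "body": {"plan": "-0.002 -0.001 0.05 0; 0 0 0.04 0; 0 0 0.016 0; 0 0 0.0075 0; 0 0 0 0; 0 0 0 0"}}

```text
clock: 62.0
tcp_pos: [0.4799, -0.08, 0.0258]
orientation: [-0.095, 3.138, 0.0]
contact_force: [1.2, -0.4, -0.6]
grip_width: 0.0514
gripper_force: 0.0
```

>>> {"method": "arm_command", "body": {"plan": "0 0 0 0; 0 0 0 0; 0 0 0 0; 0 0 0 0; 0 0 0 0; 0 0 0 0", "hand": 1, "grip_force": 80}}

```text
clock: 62.75
tcp_pos: [0.4794, -0.08, 0.0257]
orientation: [-0.095, 3.139, 0.001]
contact_force: [-1.8, 0.7, 9.9]
grip_width: 0.0237
gripper_force: 78.8
```

>>> {"method": "arm_command", "body": {"plan": "0 0 -0.02 0; 0 0 -0.04 0; 0 0 -0.05 0; 0 0 -0.06 4; 0 0 -0.03 3.1; 0 0 0 0"}}

```text
clock: 63.5
tcp_pos: [0.4803, -0.08, 0.227]
orientation: [0.099, 3.135, 0.002]
contact_force: [-0.4, -0.6, -1.7]
grip_width: 0.024
gripper_force: 79.2
```

```bash
python3 go.py 0.4388 0.306 0.22 86.4
```

```text
t63.5 tcp [ 0.4803 -0.08    0.227 ] yhead 86.4 tilt 0.30 turn -0.0 shift mm [ 65.7 382.6   7.2] w 0.0240 j7 1.68
```

>>> {"method": "arm_command", "body": {"plan": "0 0.048 0 0; 0 0.048 0 0; 0 0.048 0 0; 0 0.048 0 0; 0.02 0.048 0 0; 0.02 0.048 0 0; 0.02 0.048 0 0; 0.006 0.045 0 0; 0 0 0 0; 0 0 0 0"}}

```text
clock: 64.75
tcp_pos: [0.4368, 0.3032, 0.2233]
orientation: [-0.1, -3.138, 0.004]
contact_force: [0.3, -0.7, -1.1]
grip_width: 0.0236
gripper_force: 79.2
```

```bash
python3 go.py 0.4388 0.3045 0.062 86.4
```

```text
t64.8 tcp [0.4368 0.3032 0.2233] yhead 86.4 tilt 0.16 turn -0.0 shift mm [ -2.2   1.8 161.3] w 0.0236 j7 0.88
```

>>> {"method": "arm_command", "body": {"plan": "-0.002 0.001 0.05 0; 0 0 0.05 0; 0 0 0.035 0; 0 0 0.018 0; 0 0 0.009 0; 0 0 0.001 0; 0 0 0 0; 0 0 0 0"}}

```text
clock: 65.75
tcp_pos: [0.4399, 0.3058, 0.0627]
orientation: [0.1, 3.139, 0.002]
contact_force: [0.4, 0.5, -1.4]
grip_width: 0.0237
gripper_force: 79.2
```

>>> {"method": "arm_command", "body": {"plan": "0 0 0 0; 0 0 0 0; 0 0 0 0; 0 0 -0.015 0; 0 0 -0.04 0; 0 0 -0.06 0; 0 0 -0.06 0; -0.03 -0.02 -0.03 0; -0.03 -0.02 0 0; -0.03 -0.03 0 0; 0 0 0 0; 0 0 0 0", "hand": 0.05}}

```text
clock: 67.25
tcp_pos: [0.5244, 0.23, 0.2673]
orientation: [-0.1, -3.14, -0.001]
contact_force: [-0.1, 0.0, 0.2]
grip_width: 0.04
gripper_force: 0.0
```

```bash
python3 comb.py 0.058 0.442 0.334;  python3 - <<'E'
from h import *
p,d,C=grab("wrist");a=p[::2,::2]
p2,d,C=grab("scene");W=cloud(d,C)
save("fin",np.vstack([np.hstack([p,p[:,:0]])[:, :640],np.zeros((0,640,3),np.uint8)])[:300])
b=p2[110:310,170:430].repeat(3,0).repeat(3,1)[:,:780]
save("fin",np.vstack([cv2.resize(p[:300],(520,244)),cv2.resize(p2[110:310,170:430],(520,340),interpolation=cv2.INTER_CUBIC)]))
hsv=cv2.cvtColor(p2,cv2.COLOR_RGB2HSV);H,S,V=[hsv[...,i].astype(int) for i in range(3)]
m=((H<5)|(H>174))&(S>150)&(W[...,0]>.45)&(W[...,1]>-.42)
n,L,s,_=cv2.connectedComponentsWithStats(m.astype(np.uint8))
for i in range(1,n):
    if s[i,4]<25:continue
    q=W[L==i];q=q[q[:,2]>.035];X=(q[:,:2]-[.479,-.2715])@[.9956,-.0941]
    print(s[i],"dir",np.degrees(np.arctan2(np.median(q[:,2])-.032,np.median(X)-.056)).round())
E
```

```text
comb c [441.5 305.2] wh [ 25.5 107.4] long axis 176.6 z 0.057 [372, 50, 28, 105, 2399]
comb c [445.4 366.7] wh [ 26.3 107.8] long axis 176.0 z 0.057 [425, 50, 34, 105, 2499]
[289 230  10  18  67] dir 105.0
[258 257  12  19  88] dir 104.0
```

View pics/fin.png

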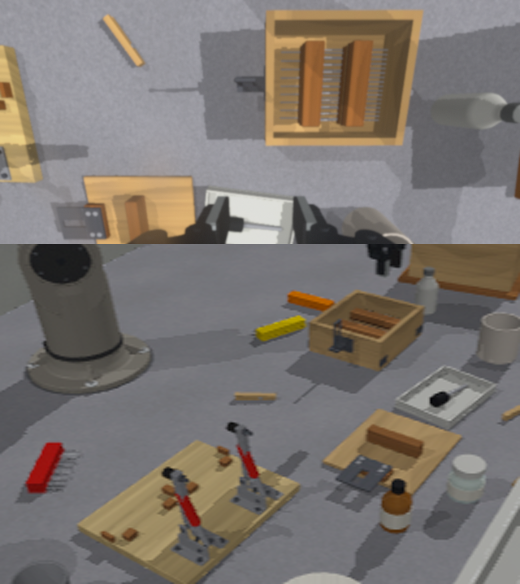

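All four combs lie in the chest as two flat stacks (z 0.057, rim at 0.078). Both clamps stand upright, the lid is flat on the bench, and the pin is in the tray at (440,398) in the composite.

```bash
python3 -c "
from bench import ticket
print(ticket.hand_in())"
```

```text
the job is handed in; nothing more can be done
None
```

The job is handed in, with no verdict shown: pin in the white tray, lid flat on the bench ahead of the robot, both clamps thrown open, and all four combs flat in the chest below its rim.

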